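Work the wedge of the golden inlay panel loose

TASK

The golden inlaid panel is ready to come out of its clamping frame. Work its tight wedge loose by the red handle post, still in its slot: pull the post sideways about a finger's width towards the panel, then as far away from it, then towards it again; then slide the wedge straight out of the slot and lay it flat on the white paper pad. Leave the black panel's wedge alone.

Things in the scene. Friction and masses are not known exactly. Their poses are not given: they have to be found in the camera images.
- post_gold (a point): Mid-height of the round red post (26 mm dia, 22 to 75 mm above the wedge's underside; point at 50) of the golden panel's wedge: beech, 0.12 kg, 150 long, 22 high, 27 (nose) to 41 mm wide, flat on the bench; x points to the nose, 120 mm ahead; butt 30 behind. The post can turn in the fingers. Nose 50 mm deep in the slot, held in by a keeper bar above; clear after a 55 mm slide. Carries level by the post.
- jig_gold: Fixed frame, 180 x 205 mm, 34 high, of the golden panel with dark scrolls. Origin on the bench, mid slot mouth; x into the slot (wedge comes out to -x), y to the panel (y = 49 to 115 mm). The post starts at x = -70 mm, y = 0. A sprung steel cheek (10 to 13 N) pinches the wedge: straight pull 7 to 14 N; the post swings 20 mm to each side with 6 to 21 N, the wedge turning about the mouth.
- pad: White paper pad fixed on the bench, 200 mm along its x, 160 mm along its y, 4 mm thick; origin at the centre of its underside.
- post_black (a point): Centre of the red handle post of the other wedge, the same in every way, in the same kind of frame, which holds the black panel with golden scrolls. To be left alone.
Things that resemble listed ones, but are neither listed nor needed, are in the scene too. What is shaped like the part that bears post_gold but purple is not meant.

How it is judged:
By the outcome, as a careful person would: the job done as asked, in the order asked, and still so for the second after the job is handed in, with the robot touching nothing.
It also fails if it takes over 51 s, if anything falls off the work surface, if the arm or the gripper's body presses on something with over 40 N, if the wrist force passes 120 N, or if a joint passes its speed limit or range.

ROBOT

A 6-joint arm with a two-finger parallel gripper is mounted at the origin on the work surface. World frame = base frame: x ahead of the robot, y to its left, z up, the work surface at z = 0. Lengths are in mm, angles in degrees, forces in N, time in s.
With the tool pointing down it reaches from about 425 to 1125 mm from the base axis. Payload 14.9 kg.
Tool frame: the origin (TCP) lies at the very end of the fingers, on their centre line; the grasp point (between the pads) lies 19 mm behind it; z points along the fingers, y is the direction in which the jaws open and shut (so a half turn about z gives the same grasp; the last joint's range is limited). The gripper opens to 91 mm and grips with 3 to 60 N. Pads are 32 mm wide; open, the fingers measure 118 mm over their backs; the gripper's body (76 mm by 178 mm) begins 60 mm behind the grasp point.
Start: joints at [-71.35, 21.709, 99.362, -0, 58.929, -1.908], TCP at [245.802, -655.438, 184.732] pointing down, gripper open.
Joint ranges: [-158.91, 158.91], [-42.39, 125.64], [0.06, 152.35], [-60.88, 240.88], [17.5, 164.5], [-176.32, 176.32]. Speed limits (degrees/s): [108.29, 108.29, 136.94, 180, 180, 180].

INTERFACE

Orientations are given as [roll, pitch, yaw] about the fixed x, y, z axes, in that order (R = Rz(yaw) Ry(pitch) Rx(roll)).
In Python, from workcell import bot, cams gives the robot as it stands.
- The arm moves only by the tool jog_arm, never from a script. Its argument "moves" is a list that holds one entry, the list of rows, each a list of 6 numbers: the shift along the world's x, y, z in units of 40 mm (1.0 is 40 mm), then the turn, a rotation vector about the world's x, y, z in rad. In form: [[[x, y, z, rx, ry, rz], ...]]. A call has 1 to 8 rows; each row shifts and turns the commanded pose from where the row before left it; what a row does not reach is not made up. A row lasts 1/10 s, in which the tool goes at most 50 mm and 8.59 degrees, less where a joint would pass 70% of its speed; a pose out of reach is approached as far as the arm can. A call is refused whole if a number of a shift passes 1 or a number of a turn 0.15, either way. A call with a gripper value outside its range is refused whole. "gripper" is the opening, from -1 (shut) to 1 (fully open), so that 0 is half open, set as the call begins (left out, the last holds). The fingers move at their own pace and stop on an object; "newtons" is the grip in N (left out, the last holds). Time passes only in rows, so rows that do not move let the fingers close. It gives the time, the measured TCP pose, the force and the opening at its end, in the units of the state.
- bot.read_state(): the state, without advancing time (a new reading comes with each control period).
- cams.capture(name): name is "side" or "top"; returns a dict with "img" (420x560x3 uint8, blue, green, red), "fx", "fy", "cx", "cy" (pixels), "world_to_cam" (4x4, takes a point from world to camera coordinates). Camera axes: x right, y up, looking along -z (the intrinsics and any distortion apply to the point x, -y, -z); pixel columns grow to the right and rows downward; lengths in mm; the calibration is good to about 2 mm. A picture is of the moment at which its call begins. There is no depth.
- bot.job_done(): hands the job in, once; it reports no verdict.
The state is a dict: "clock": time; "joint_pos": joint angles; "dq": joint speeds; "tau": joint torques, N m; "position": TCP position; "tcp_rot": TCP orientation; "ft_force": force on the tool from outside, world axes, zero at the start; "torque": the same for the moment, N m; "finger_gap": finger opening in mm.
Only numpy, scipy, OpenCV 4.12 (cv2) and the standard library are available. Lean on these libraries where they do the work, as an engineer would, in place of code of your own. Each camera call takes 0.05 s, during which the arm holds its last target.

## Working session

There is one attempt and no reset: what is moved stays moved. The work goes in short steps, Python scripts to look and compute and a tool call to move; the robot and the scene stay as the last step left them, time stands still between calls to the robot, and variables do not carry over. Pictures are saved under pics/ and viewed, and the job is handed in when it is done.

Besides the shell and the picture viewer there is one more tool, called after ">>>" as name(argument=value, ...), one argument or row to a line, values as JSON. jog_arm: Moves the arm, as the interface text tells. Its arguments: {"type":"object","properties":{"moves":{"type":"array","items":{"type":"array","items":{"type":"array","items":{"type":"number"}}}},"gripper":{"type":"number"},"newtons":{"type":"number"}},"required":["moves"]}

```bash
ls; mkdir -p pics
python3 - <<'E'
from workcell import bot,cams
import cv2,numpy as np
for n in ("top","side"):
    c=cams.capture(n); cv2.imwrite(f"pics/{n}0.png",c["img"]); print(n,{k:(np.round(v,3).tolist() if k!="img" else 0) for k,v in c.items()})
print(bot.read_state())
E
```

```text
pics
top {'img': 0, 'fx': 415.365, 'fy': 415.365, 'cx': 280.839, 'cy': 213.502, 'world_to_cam': [[0.029, -1.0, 0.009, -18.455], [0.983, 0.03, 0.182, -503.225], [-0.182, 0.004, 0.983, -829.274], [0.0, 0.0, 0.0, 1.0]]}
side {'img': 0, 'fx': 426.695, 'fy': 426.695, 'cx': 277.617, 'cy': 209.218, 'world_to_cam': [[-0.809, -0.587, -0.003, 410.858], [0.299, -0.417, 0.859, -188.029], [-0.505, 0.694, 0.513, -772.22], [0.0, 0.0, 0.0, 1.0]]}
{'clock': 0.1, 'joint_pos': array([-7.13508447e+01,  2.17350516e+01,  9.93934376e+01,  1.31529139e-04,
        5.89281237e+01, -1.90931274e+00]), 'dq': array([ 0.05515237,  0.09643126, -0.09165772,  0.02331628,  0.03091618,
        0.04040441]), 'tau': array([ 8.83278190e-04, -7.65034246e+01, -4.35288405e+01,  6.52689720e-02,
        3.98234662e-02, -1.83973259e-05]), 'position': array([ 245.66758722, -655.05386175,  184.14930405]), 'tcp_rot': array([-1.79943422e+02, -1.99873208e-03,  2.05583991e+01]), 'ft_force': array([-0.07795434,  0.54743543,  0.33986614]), 'torque': array([ 0.03760977,  0.07959286, -0.05170722]), 'finger_gap': 91.31595067172633}
```

View pics/top0.png

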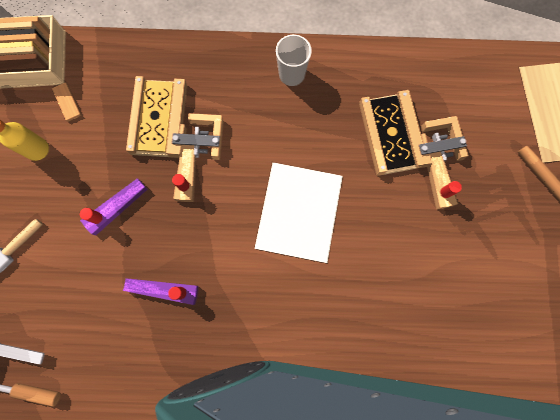

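View pics/side0.png

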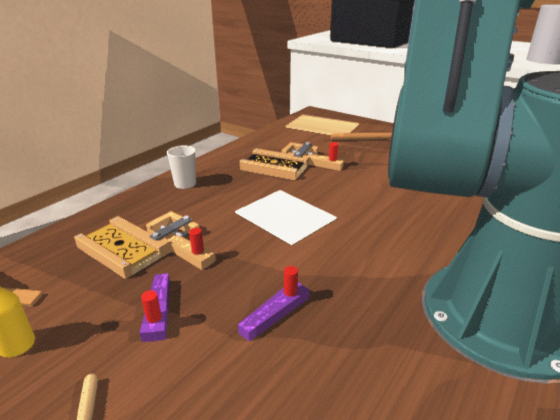

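Candidate posts, by top-view pixel:
- (180,182): beech wedge in the frame with the golden panel and dark scrolls. This fits the description.
- (452,188): wedge of the black panel, to be left alone.
- (90,215) and (177,293): purple wedges, not meant.

I'll confirm in a crop and measure.

```bash
cat > h.py <<'E'
import numpy as np,cv2
from workcell import bot,cams
def cap(n,f=None):
    c=cams.capture(n)
    if f: cv2.imwrite("pics/"+f,c["img"])
    return c
def proj(c,p):
    q=c["world_to_cam"]@np.append(p,1); return np.array([c["cx"]+c["fx"]*q[0]/-q[2], c["cy"]+c["fy"]*(-q[1])/-q[2]])
def ray(c,u):
    T=c["world_to_cam"];R=T[:3,:3];o=-R.T@T[:3,3]
    d=R.T@np.array([(u[0]-c["cx"])/c["fx"],-(u[1]-c["cy"])/c["fy"],-1]); return o,d/np.linalg.norm(d)
def onz(c,u,z):
    o,d=ray(c,u); return o+d*(z-o[2])/d[2]
def tri(c1,u1,c2,u2):
    A=[];b=[]
    M=np.zeros((3,3));v=np.zeros(3);L=[]
    for c,u in((c1,u1),(c2,u2)):
        o,d=ray(c,u);P=np.eye(3)-np.outer(d,d);M+=P;v+=P@o;L.append((o,P))
    x=np.linalg.solve(M,v); return x,[np.linalg.norm(P@(x-o)) for o,P in L]
def red(c):
    h=cv2.cvtColor(c["img"],cv2.COLOR_BGR2HSV)
    m=((h[...,0]<5)|(h[...,0]>175))&(h[...,1]>190)&(h[...,2]>90)
    n,l,s,ce=cv2.connectedComponentsWithStats(m.astype(np.uint8))
    return [(s[i].tolist(),ce[i]) for i in range(1,n) if s[i][4]>25],l
E
python3 - <<'E'
from h import *
t=cap("top");s=cap("side")
for c in(t,s):
    for a,b in red(c)[0]: print(a,b.round(1))
    print()
def crop(c,x,y,w,h,k,f): cv2.imwrite("pics/"+f,cv2.resize(c["img"][y:y+h,x:x+w],None,fx=k,fy=k,interpolation=cv2.INTER_CUBIC))
crop(t,115,65,130,145,4,"ct.png");crop(s,70,205,160,100,5,"cs.png")
h=cv2.cvtColor(t["img"],cv2.COLOR_BGR2HSV)
m=((h[...,1]<40)&(h[...,2]>200)).astype(np.uint8);m[:130]=0
cs=max(cv2.findContours(m,0,1)[0],key=cv2.contourArea)
r=cv2.minAreaRect(cs);print(r)
P=np.array([onz(t,u,4) for u in cv2.boxPoints(r)]);print(P.round(1),P.mean(0).round(1))
q=cv2.approxPolyDP(cs,5,True)[:,0];print(q.tolist(),[onz(t,u,4).round(0).tolist() for u in q.astype(float)])
E
```

```text
[173, 174, 15, 17, 157] [180.  182.2]
[441, 181, 20, 17, 221] [450.7 189.1]
[81, 208, 21, 16, 131] [ 93.9 217. ]
[169, 287, 16, 12, 145] [176.  292.8]

[329, 142, 9, 19, 136] [332.9 150.7]
[189, 228, 14, 26, 265] [195.6 240. ]
[284, 266, 14, 30, 346] [289.8 279.9]
[141, 290, 20, 32, 443] [150.7 305.8]

((299.01922607421875, 211.90386962890625), (73.73966217041016, 88.05614471435547), 11.309932708740234)
[[ 433.6   52.2    4. ]
 [ 630.4   21.2    4. ]
 [ 601.8 -142.8    4. ]
 [ 407.  -105.6    4. ]] [518.2 -43.7   4. ]
[[273, 163], [255, 248], [326, 262], [341, 176]] [[627.0, 18.0, 4.0], [433.0, 51.0, 4.0], [408.0, -104.0, 4.0], [601.0, -136.0, 4.0]]
```

View pics/ct.png

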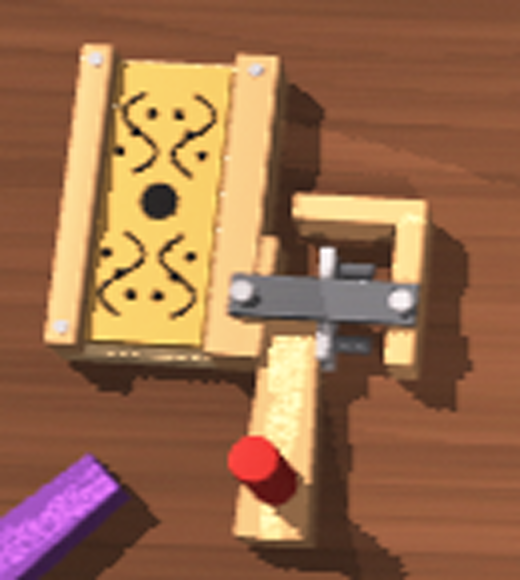

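View pics/cs.png

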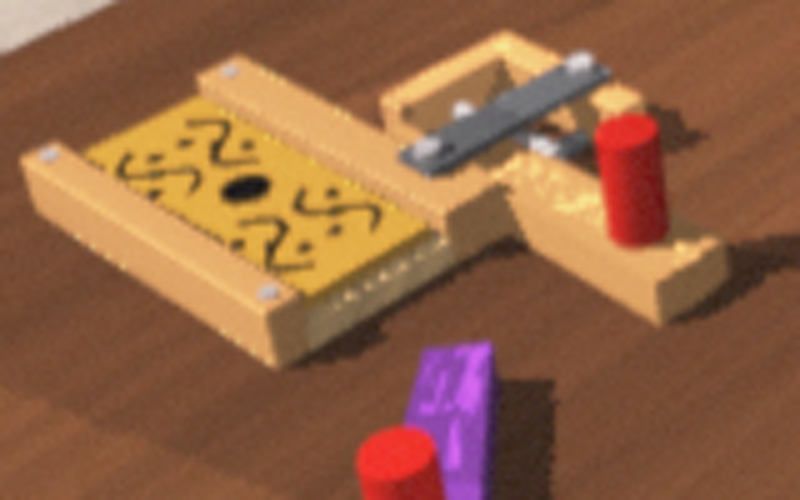

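Run:
```python
from h import *
t=cap("top");s=cap("side")
T=lambda x,y:np.array([115+(x-1.5)/4,65+(y-1.5)/4]); S=lambda x,y:np.array([70+(x-2)/5,205+(y-2)/5])
print("post top",onz(t,T(254,459),75).round(1),onz(s,S(627,132),75).round(1),tri(t,T(254,459),s,S(627,132)))
print("blob tri",tri(t,[180,182.2],s,[195.6,240]))
print("nails L",onz(t,T(96,60),34),onz(t,T(61,327),34),"R",onz(t,T(256,71),34))
print("side nails",onz(s,S(48,154),34),onz(s,S(268,286),34),onz(s,S(230,72),34))
a=onz(t,T(96,60),34)-onz(t,T(61,327),34);print(np.degrees(np.arctan2(a[1],a[0])))
a=onz(s,S(48,154),34)-onz(s,S(268,286),34);print(np.degrees(np.arctan2(a[1],a[0])))
for n,p in dict(bl=(46,343),tl=(82,45),Rtr=(281,57),bR=(262,357)).items(): print(n,onz(t,T(*p),34).round(1))
print("wedge butt corners",onz(t,T(234,532),22).round(1),onz(t,T(305,541),22).round(1),"mouth", onz(t,T(268,345),22).round(1),onz(t,T(318,345),22).round(1))
```

```text
post top [563.3 210.8  75. ] [561.2 212.5  75. ] (array([563.40180838, 211.01232321,  73.49095577]), [np.float64(0.34475129647957364), np.float64(0.34475129647957015)])
blob tri (array([563.26497976, 212.22944126,  51.75784743]), [np.float64(0.13721696896096824), np.float64(0.13721696896095847)])
nails L [804.32489903 327.82256038  34.        ] [645.48064392 332.47440914  34.        ] R [800.6924109  236.93983971  34.        ]
side nails [801.78142599 330.94367007  34.        ] [645.60533912 333.24867674  34.        ] [794.42946941 242.99062067  34.        ]
-1.6774616319766606
-0.8455684140083002
bl [636.  339.8  34. ]
tl [813.2 336.6  34. ]
Rtr [809.7 223.4  34. ]
bR [631.9 221.1  34. ]
wedge butt corners [536.  232.1  22. ] [532.2 193.2  22. ] mouth [642.9 221.4  22. ] [643.8 193.6  22. ]
```

Only the left post at (180,182) is the beech wedge in the golden-panel frame. I measure the post at about (562.5, 211.5), the jig yaw at about -1.2°, and the pad centre at about (517, -43) with yaw -9.6°. I'll start the approach.

>>> jog_arm(
  moves=[
    [[0.33,0.9,0,0,0,-0.016],[0.33,0.9,0,0,0,-0.016],[0.33,0.9,0,0,0,-0.016],[0.33,0.9,0,0,0,-0.016],[0.33,0.9,0,0,0,-0.016],[0.33,0.9,0,0,0,-0.016],[0.33,0.9,0,0,0,-0.016],[0.33,0.9,0,0,0,-0.016]],
  ],
  gripper=1,
)

```text
clock: 1.1
position: [351.7, -366.0, 184.8]
tcp_rot: [180.0, -0.0, 13.2]
ft_force: [0.8, -0.1, -0.5]
finger_gap: 91.1
```

>>> jog_arm(
  moves=[
    [[0.33,0.9,0,0,0,-0.016],[0.33,0.9,0,0,0,-0.016],[0.33,0.9,0,0,0,-0.016],[0.33,0.9,0,0,0,-0.016],[0.33,0.9,0,0,0,-0.016],[0.33,0.9,0,0,0,-0.016],[0.33,0.9,0,0,0,-0.016],[0.33,0.9,0,0,0,-0.016]],
  ],
)

```text
clock: 1.9
position: [457.4, -77.9, 185.0]
tcp_rot: [180.0, -0.0, 5.9]
ft_force: [1.0, -0.8, 0.6]
finger_gap: 91.3
```

>>> jog_arm(
  moves=[
    [[0.33,0.9,0,0,0,-0.016],[0.33,0.9,0,0,0,-0.016],[0.33,0.9,0,0,0,-0.016],[0.33,0.9,0,0,0,-0.016],[0.33,0.9,0,0,0,-0.016],[0.33,0.9,0,0,0,-0.016],[0,0,0,0,0,0],[0,0,0,0,0,0]],
  ],
)

```text
clock: 2.7
position: [536.0, 137.0, 184.5]
tcp_rot: [180.0, 0.0, 0.5]
ft_force: [-0.3, -0.6, 0.2]
finger_gap: 91.3
```

>>> jog_arm(
  moves=[
    [[0.22,0.62,0,0,0,-0.01],[0.22,0.62,0,0,0,-0.01],[0.22,0.62,-0.5,0,0,-0.01],[0,0,-0.8,0,0,0],[0,0,-0.8,0,0,0],[0,0,-0.4,0,0,0],[0,0,0,0,0,0]],
  ],
)

```text
clock: 3.4
position: [561.2, 209.6, 82.9]
tcp_rot: [179.9, 0.2, -1.4]
ft_force: [-0.4, -0.0, 1.6]
finger_gap: 90.8
```

Run:
```python
from h import *
t=cap("top");s=cap("side")
a=cv2.resize(t["img"][60:260,90:290],None,fx=2,fy=2,interpolation=2);b=cv2.resize(s["img"][110:310,70:270],None,fx=2,fy=2,interpolation=2)
cv2.imwrite("pics/pre.png",np.hstack([a,b]))
```

```text
(no output)
```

View pics/pre.png

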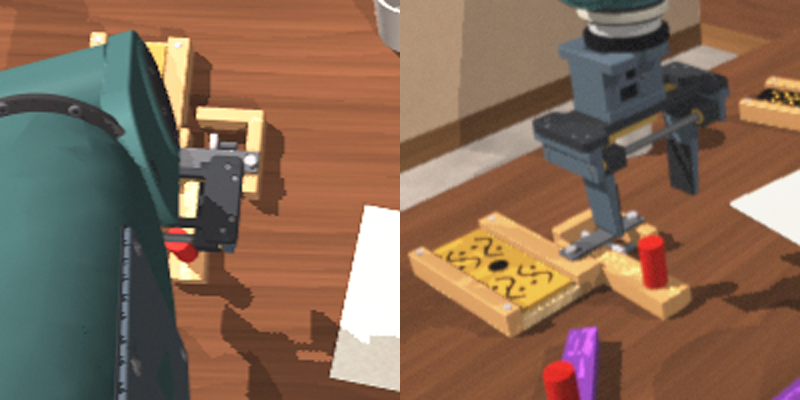

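Run:
```python
from h import *
s=cap("side","s2.png");p=bot.read_state()["position"];print(p)
f=lambda q:((proj(s,q)-[70,110])*2+[400,0]).round(0)
for q in(p,p+[0,45,0],p+[0,-45,0],[562.5,211.5,75],[562.5,211.5,22]):print(f(np.array(q)))
cv2.imwrite("pics/s2c.png",cv2.resize(s["img"][150:270,120:240],None,fx=5,fy=5,interpolation=2))
```

```text
[563.52262864 210.77023718  86.23049063]
[648. 231.]
[615. 252.]
[679. 212.]
[650. 241.]
[655. 283.]
```

View pics/s2c.png

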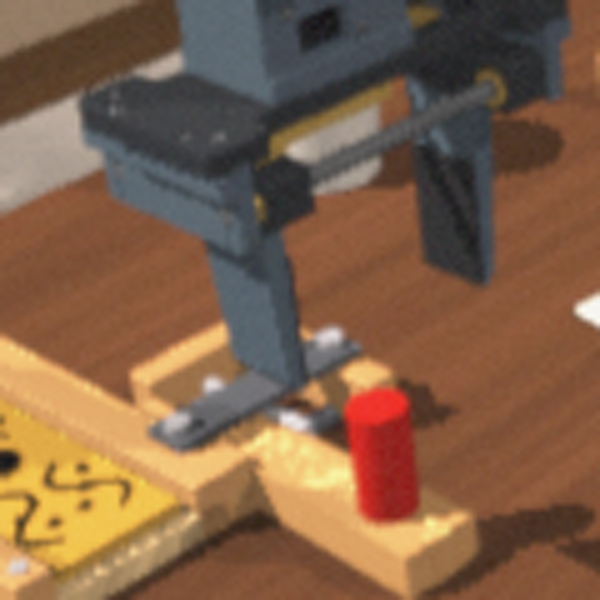

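The fingertips appear about 12 px higher in the side view than the reported TCP predicts. I'll go down partway and check again.

>>> jog_arm(
  moves=[
    [[0,0,-0.4,0,0,0],[0,0,-0.35,0,0,0],[0,0,0,0,0,0],[0,0,0,0,0,0]],
  ],
)

```text
clock: 3.95
position: [562.3, 210.9, 54.3]
tcp_rot: [180.0, 0.1, -1.3]
ft_force: [0.7, 0.0, -0.4]
finger_gap: 91.2
```

Run:
```python
from h import *
s=cap("side","s3.png");t=cap("top");S=bot.read_state();p=S["position"];print(p,S["tcp_rot"],S["finger_gap"])
f=lambda q:((proj(s,q)-[120,150])*5).round(0)
for q in(p,p+[0,52,0],p+[0,-52,0],[562.5,211.5,75]):print(f(np.array(q)))
a=cv2.resize(s["img"][150:270,120:240],None,fx=3.3,fy=3.3,interpolation=2);b=cv2.resize(t["img"][110:230,140:260],None,fx=3.3,fy=3.3,interpolation=2)
cv2.imwrite("pics/s3c.png",np.hstack([a,b]))
```

```text
[562.82861738 211.07186567  54.9919065 ] [-1.79992831e+02 -1.55320914e-02 -1.32814992e+00] 91.13253458408501
[380. 443.]
[285. 503.]
[467. 386.]
[375. 403.]
```

View pics/s3c.png

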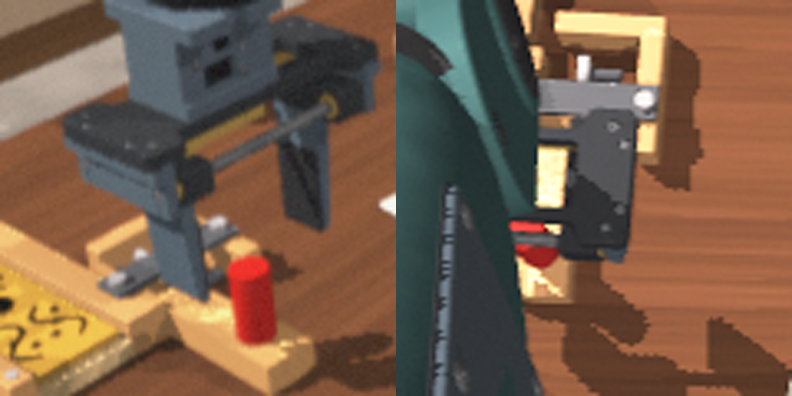

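>>> jog_arm(
  moves=[
    [[0,0,-0.3,0,0,0],[0,0,-0.23,0,0,0],[0,0,0,0,0,0],[0,0,0,0,0,0]],
  ],
)

```text
clock: 4.45
position: [562.3, 210.9, 33.1]
tcp_rot: [180.0, 0.0, -1.3]
ft_force: [-0.5, 0.2, 0.5]
finger_gap: 90.9
```

Run:
```python
from h import *
s=cap("side","s4.png");t=cap("top");S=bot.read_state();p=S["position"];print(p,S["ft_force"])
f=lambda q:((proj(s,q)-[130,170])*6).round(0)
for q in(p,p+[0,52,0],p+[0,-52,0],[562.5,211.5,75]):print(f(np.array(q)))
cv2.imwrite("pics/s4c.png",cv2.resize(s["img"][170:270,130:240],None,fx=6,fy=6,interpolation=2))
for z in(112,130,150):print(z,proj(t,[p[0],p[1]-75,z]))
cv2.imwrite("pics/t4c.png",cv2.resize(t["img"][110:230,140:260],None,fx=5,fy=5,interpolation=2))
```

```text
[562.71297957 210.99653178  33.62160871] [ 0.50087226 -0.0130171   0.02644167]
[402. 461.]
[291. 536.]
[505. 393.]
[389. 364.]
112 [211.5986066  175.90230383]
130 [210.15977416 173.37850953]
150 [208.48488043 170.44065024]
```

View pics/s4c.png

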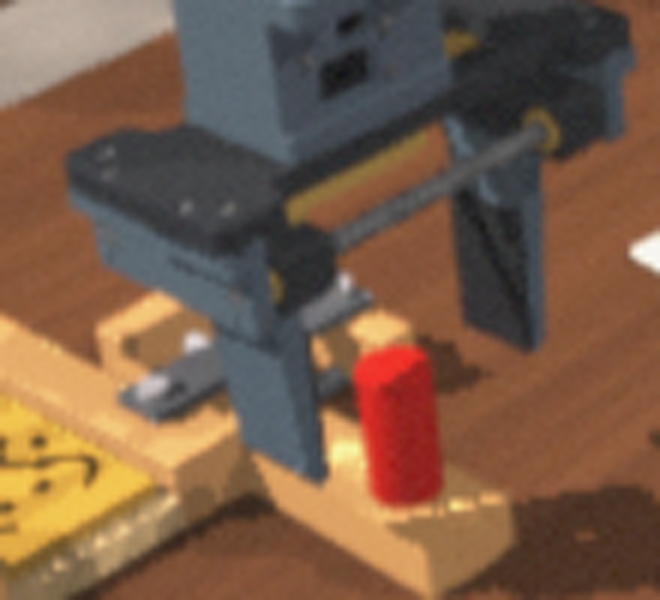

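View pics/t4c.png

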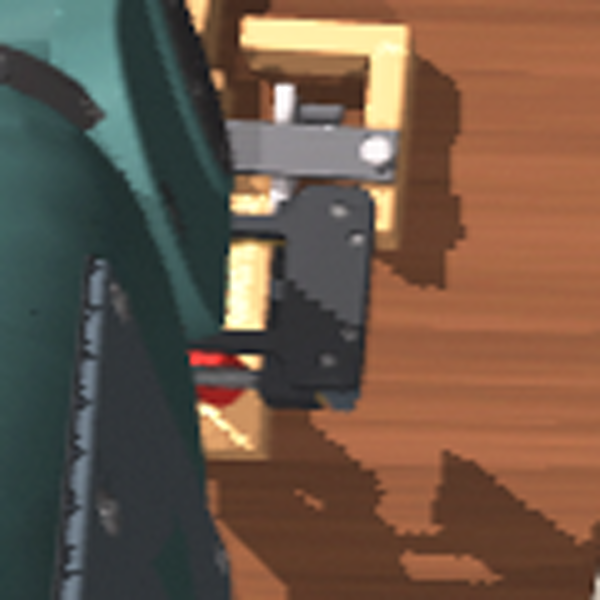

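The tips look about 20 mm short of the reported TCP, which is level with the grasp point. Horizontally they are centred on the post. Either way they overlap the post, so I'll go down 5 mm more and close.

>>> jog_arm(
  moves=[
    [[0,0,-0.12,0,0,0],[0,0,0,0,0,0],[0,0,0,0,0,0],[0,0,0,0,0,0],[0,0,0,0,0,0],[0,0,0,0,0,0],[0,0,0,0,0,0],[0,0,0,0,0,0]],
  ],
  gripper=-1,
  newtons=45,
)

```text
clock: 5.35
position: [562.6, 211.0, 28.8]
tcp_rot: [-180.0, -0.0, -1.3]
ft_force: [-0.3, -0.1, 0.1]
finger_gap: 30.1
```

Run:
```python
from h import *
s=cap("side");S=bot.read_state();print(S["position"],S["ft_force"],S["finger_gap"])
cv2.imwrite("pics/s5c.png",cv2.resize(s["img"][170:270,130:240],None,fx=6,fy=6,interpolation=2))
```

```text
[562.61019332 210.9662669   28.75277191] [-0.40575509 -0.61753561  0.34727435] 26.281881458262646
```

View pics/s5c.png

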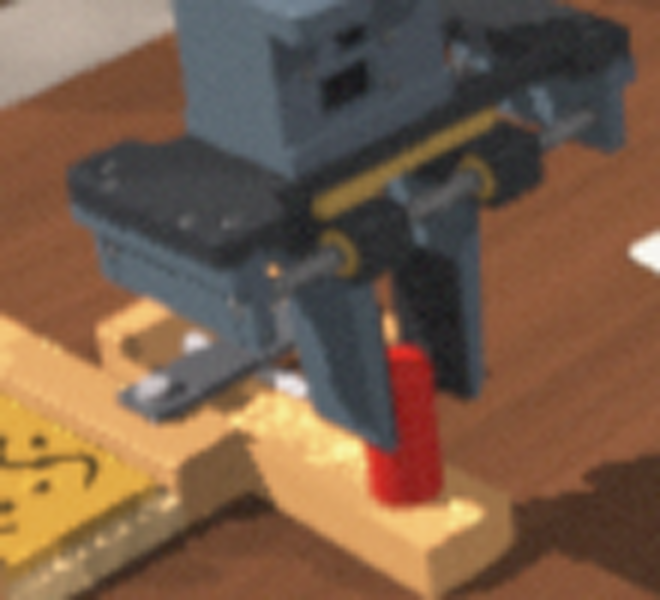

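Gripped at 26.3 mm, which matches the post. First swing, towards the panel (+y), along the arc about the mouth.

>>> jog_arm(
  moves=[
    [[0,0,0,0,0,0],[0.003,0.0715,0,0,0,-0.041],[0.006,0.0715,0,0,0,-0.041],[0.009,0.0715,0,0,0,-0.041],[0.012,0.0715,0,0,0,-0.041],[0.015,0.0715,0,0,0,-0.041]],
  ],
  gripper=-1,
  newtons=50,
)

```text
clock: 6.0
position: [562.7, 224.3, 28.9]
tcp_rot: [179.8, 0.2, -13.1]
ft_force: [-13.1, -9.0, 19.4]
finger_gap: 24.5
```

>>> jog_arm(
  moves=[
    [[0.018,0.0715,0,0,0,-0.041],[0.021,0.0715,0,0,0,-0.041],[0,0,0,0,0,0],[0,0,0,0,0,0]],
  ],
)

```text
clock: 6.4
position: [563.7, 230.1, 28.8]
tcp_rot: [179.8, 0.2, -17.7]
ft_force: [-14.3, -6.3, 19.8]
finger_gap: 24.8
```

Run:
```python
from h import *
s=cap("side");S=bot.read_state();print(S["position"],S["tcp_rot"],S["ft_force"],S["torque"],S["finger_gap"])
cv2.imwrite("pics/s6c.png",cv2.resize(s["img"][170:290,110:240],None,fx=5,fy=5,interpolation=2))
```

```text
[563.75231153 230.06071898  28.83936629] [179.79571915   0.21493988 -17.70108749] [-16.05909903  -6.25785059  19.61941889] [-1.47975111  2.90304391  0.54553174] 24.845206379366484
```

View pics/s6c.png

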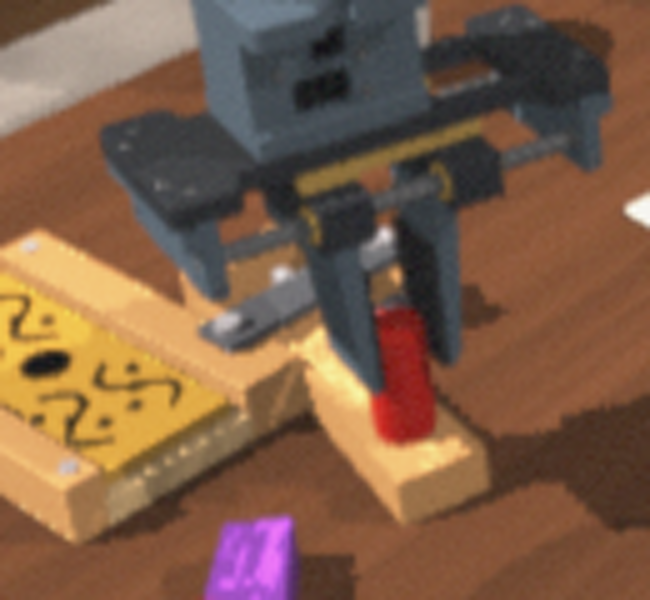

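Swung about 19 mm. There is some +x preload, so I'll ease x back on the return. Now away from the panel, to about -20 mm.

>>> jog_arm(
  moves=[
    [[-0.03,-0.0715,0,0,0,0.041],[-0.025,-0.0715,0,0,0,0.041],[-0.02,-0.0715,0,0,0,0.041],[-0.015,-0.0715,0,0,0,0.041],[-0.01,-0.0715,0,0,0,0.041],[-0.005,-0.0715,0,0,0,0.041],[0,-0.0715,0,0,0,0.041]],
  ],
)

```text
clock: 7.15
position: [561.7, 210.8, 28.8]
tcp_rot: [180.0, 0.0, -1.2]
ft_force: [-1.7, 2.2, 0.8]
finger_gap: 24.9
```

>>> jog_arm(
  moves=[
    [[0,-0.0715,0,0,0,0.041],[0,-0.0715,0,0,0,0.041],[0,-0.0715,0,0,0,0.041],[0.005,-0.0715,0,0,0,0.041]],
  ],
)

```text
clock: 7.55
position: [561.6, 199.5, 28.7]
tcp_rot: [-180.0, 0.0, 8.1]
ft_force: [-2.5, -0.2, 3.1]
finger_gap: 24.6
```

>>> jog_arm(
  moves=[
    [[0.005,-0.0715,0,0,0,0.041],[0.01,-0.0715,0,0,0,0.041],[0.01,-0.0715,0,0,0,0.041],[0,0,0,0,0,0],[0,0,0,0,0,0]],
  ],
)

```text
clock: 8.05
position: [562.5, 190.8, 28.7]
tcp_rot: [-180.0, 0.1, 15.0]
ft_force: [-4.9, -1.6, 6.0]
finger_gap: 24.6
```

Run:
```python
from h import *
s=cap("side");S=bot.read_state();print(S["position"],S["tcp_rot"],S["ft_force"],S["torque"],S["finger_gap"])
cv2.imwrite("pics/s7c.png",cv2.resize(s["img"][160:280,130:260],None,fx=5,fy=5,interpolation=2))
```

```text
[562.47234613 190.85518636  28.71303436] [-1.79995259e+02  6.09393457e-02  1.50019729e+01] [-5.73548396 -1.03316189  5.48462714] [-0.38942053  0.85490954 -0.83568774] 24.50313305016725
```

View pics/s7c.png

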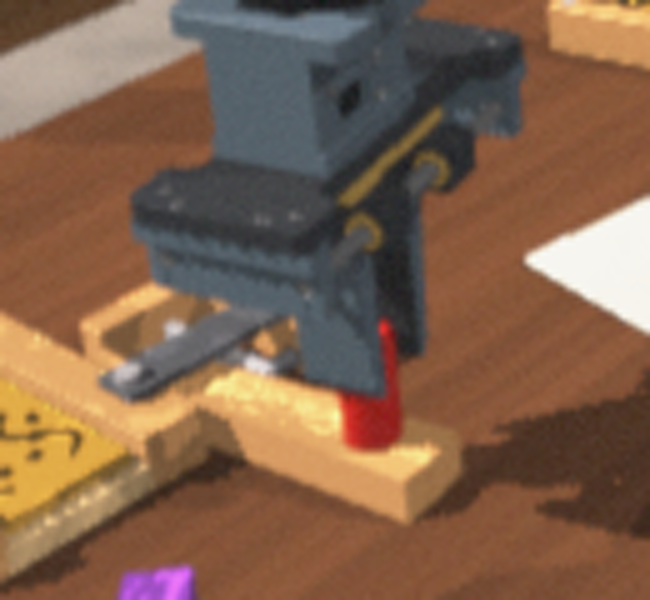

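Reached -20 mm. Towards the panel again.

>>> jog_arm(
  moves=[
    [[-0.01,0.0715,0,0,0,-0.041],[-0.01,0.0715,0,0,0,-0.041],[-0.005,0.0715,0,0,0,-0.041],[-0.005,0.0715,0,0,0,-0.041],[0,0.0715,0,0,0,-0.041],[0,0.0715,0,0,0,-0.041],[0,0.0715,0,0,0,-0.041]],
  ],
)

```text
clock: 8.8
position: [562.7, 211.8, 29.0]
tcp_rot: [-180.0, -0.1, -1.4]
ft_force: [0.9, 3.1, 0.3]
finger_gap: 25.2
```

>>> jog_arm(
  moves=[
    [[0,0.0715,0,0,0,-0.041],[0,0.0715,0,0,0,-0.041],[0,0.0715,0,0,0,-0.041],[0.005,0.0715,0,0,0,-0.041],[0.005,0.0715,0,0,0,-0.041],[0.01,0.0715,0,0,0,-0.041],[0.01,0.0715,0,0,0,-0.041],[0,0,0,0,0,0]],
  ],
)

```text
clock: 9.6
position: [563.2, 231.8, 29.0]
tcp_rot: [-180.0, -0.0, -17.8]
ft_force: [-2.6, 5.5, 3.7]
finger_gap: 24.7
```

Run:
```python
from h import *
s=cap("side");S=bot.read_state();print(S["position"],S["tcp_rot"],S["ft_force"],S["torque"],S["finger_gap"])
cv2.imwrite("pics/s8c.png",cv2.resize(s["img"][160:280,130:260],None,fx=5,fy=5,interpolation=2))
```

```text
[563.1248381  231.80402227  28.93144867] [-1.79972979e+02 -3.28029415e-02 -1.77236135e+01] [-2.41009712  6.43401564  4.19918368] [1.29502894 0.58461169 0.9041463 ] 24.925575306775553
```

View pics/s8c.png

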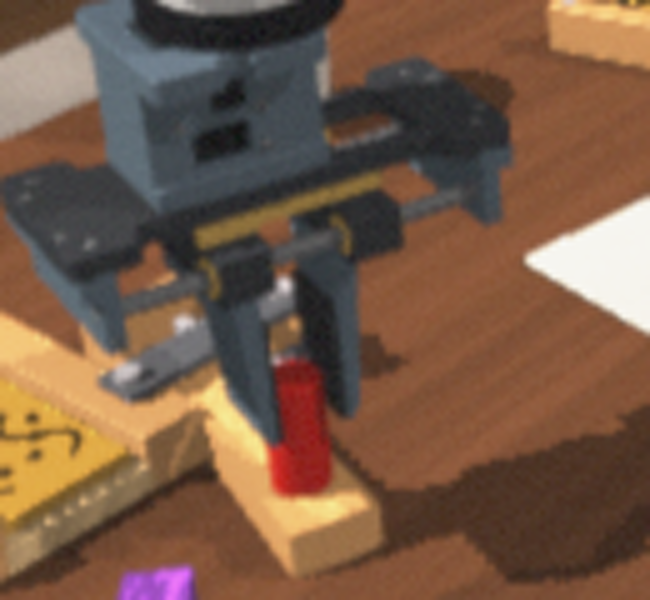

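Three swings done. Back to centre, then straight out.

>>> jog_arm(
  moves=[
    [[-0.01,-0.0715,0,0,0,0.041],[-0.01,-0.0715,0,0,0,0.041],[-0.005,-0.0715,0,0,0,0.041],[-0.005,-0.0715,0,0,0,0.041],[0,-0.0715,0,0,0,0.041],[0,-0.0715,0,0,0,0.041],[0,-0.0715,0,0,0,0.041],[0,0,0,0,0,0]],
  ],
  newtons=60,
)

```text
clock: 10.45
position: [561.5, 211.6, 29.0]
tcp_rot: [-180.0, 0.0, -1.2]
ft_force: [-6.4, 7.6, 5.7]
finger_gap: 24.5
```

>>> jog_arm(
  moves=[
    [[-0.08,0.002,0,0,0,0],[-0.125,0.003,0,0,0,0],[-0.125,0.003,0,0,0,0],[-0.125,0.003,0,0,0,0],[-0.125,0.003,0,0,0,0]],
  ],
)

```text
clock: 10.95
position: [541.8, 212.9, 30.0]
tcp_rot: [-179.9, -0.4, -1.3]
ft_force: [9.7, 6.6, -0.6]
finger_gap: 24.7
```

Run:
```python
from h import *
s=cap("side");S=bot.read_state();print(S["position"],S["tcp_rot"],S["ft_force"],S["torque"],S["finger_gap"])
cv2.imwrite("pics/s9c.png",cv2.resize(s["img"][160:280,130:260],None,fx=5,fy=5,interpolation=2))
```

```text
[541.0987631  212.87704751  29.93683602] [-179.88064329   -0.37740614   -1.26324742] [6.92719316 6.25033436 4.06021376] [ 1.32942821 -1.30260928  0.92759321] 24.787573263946825
```

View pics/s9c.png

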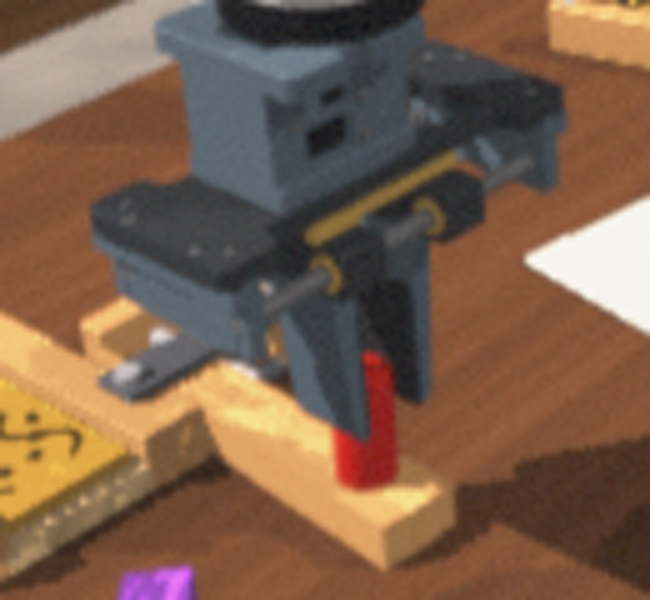

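The wedge is sliding with the gripper. I'll carry on out, 60 mm more.

>>> jog_arm(
  moves=[
    [[-0.125,0.003,0,0,0,0],[-0.125,0.003,0,0,0,0],[-0.125,0.003,0,0,0,0],[-0.125,0.003,0,0,0,0],[-0.125,0.003,0,0,0,0],[-0.125,0.003,0,0,0,0],[-0.125,0.003,0,0,0,0],[-0.125,0.003,0,0,0,0]],
  ],
)

```text
clock: 11.8
position: [498.6, 212.6, 28.9]
tcp_rot: [-180.0, -0.0, -1.3]
ft_force: [7.8, 0.9, 16.9]
finger_gap: 24.5
```

>>> jog_arm(
  moves=[
    [[-0.125,0.003,0,0,0,0],[-0.125,0.003,0,0,0,0],[-0.125,0.003,0,0,0,0],[-0.125,0.003,0,0,0,0],[0,0,0,0,0,0],[0,0,0,0,0,0]],
  ],
)

```text
clock: 12.4
position: [477.8, 213.0, 28.8]
tcp_rot: [180.0, 0.1, -1.3]
ft_force: [-3.3, 1.6, 9.3]
finger_gap: 24.5
```

Run:
```python
from h import *
s=cap("side");S=bot.read_state();print(S["position"],S["tcp_rot"],S["ft_force"],S["torque"],S["finger_gap"])
cv2.imwrite("pics/s10c.png",cv2.resize(s["img"][160:300,110:280],None,fx=4.4,fy=4.2,interpolation=2))
```

```text
[477.8764381  213.01137996  28.79830476] [ 1.79990496e+02  6.85946057e-02 -1.33715928e+00] [-3.49271433  2.82002432 10.42111405] [0.37182811 0.60541306 0.05933749] 24.423429131601914
```

View pics/s10c.png

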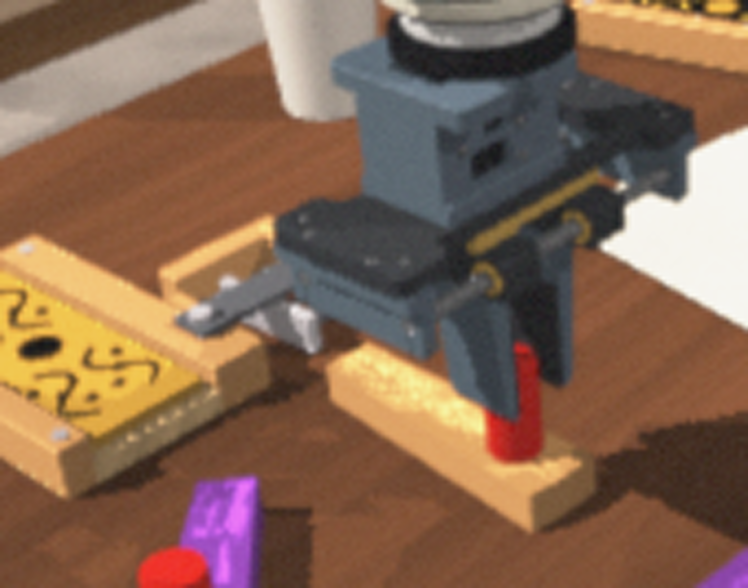

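The wedge is clear of the slot. Lift and carry to the pad.

>>> jog_arm(
  moves=[
    [[0,0,0.25,0,0,0],[0,0,0.4,0,0,0],[0,0,0.4,0,0,0],[0,-0.2,0,0,0,0],[0,-0.4,0,0,0,-0.02],[0,-0.6,0,0,0,-0.02],[0,-0.6,0,0,0,-0.02]],
  ],
)

```text
clock: 13.15
position: [477.4, 139.1, 69.7]
tcp_rot: [180.0, 0.1, -4.9]
ft_force: [0.1, -0.2, -1.0]
finger_gap: 24.7
```

>>> jog_arm(
  moves=[
    [[-0.02,-0.6,0,0,0,-0.02],[-0.02,-0.6,0,0,0,-0.02],[-0.02,-0.6,0,0,0,-0.02],[-0.02,-0.6,0,0,0,-0.025],[-0.02,-0.6,0,0,0,0],[-0.02,-0.6,0,0,0,0],[0,-0.5,0,0,0,0],[0,-0.3,0,0,0,0]],
  ],
)

```text
clock: 13.95
position: [472.4, -37.0, 69.8]
tcp_rot: [180.0, 0.1, -9.8]
ft_force: [-0.1, -0.0, -1.8]
finger_gap: 24.5
```

Run:
```python
from h import *
s=cap("side");t=cap("top");S=bot.read_state();print(S["position"],S["tcp_rot"],S["ft_force"],S["torque"],S["finger_gap"])
a=cv2.resize(s["img"][110:310,170:370],None,fx=2,fy=2,interpolation=2);b=cv2.resize(t["img"][120:320,200:400],None,fx=2,fy=2,interpolation=2)
cv2.imwrite("pics/s11c.png",np.hstack([a,b]))
```

```text
[472.90717216 -36.44759673  70.08538891] [ 1.79993541e+02  7.22232904e-02 -9.78305687e+00] [ 0.23355247  0.66395646 -0.18603989] [0.05993611 0.08381269 0.0070397 ] 24.65959331348729
```

View pics/s11c.png

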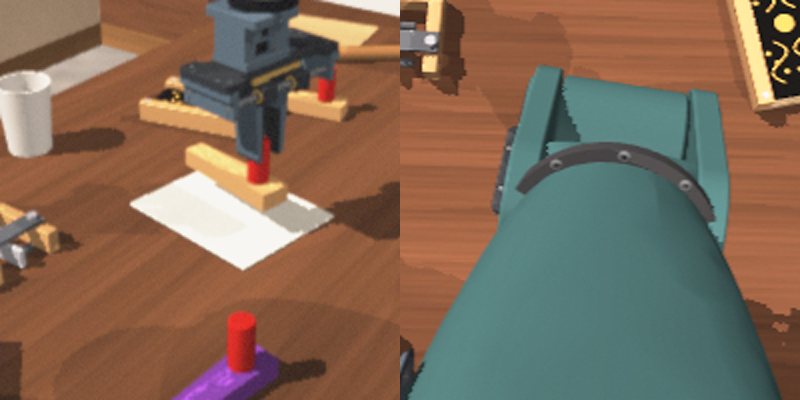

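The wedge hangs level over the pad. Lowering, with the last millimetres slow.

>>> jog_arm(
  moves=[
    [[0,0,-0.35,0,0,0],[0,0,-0.3,0,0,0],[0,0,-0.15,0,0,0],[0,0,-0.06,0,0,0],[0,0,0,0,0,0],[0,0,0,0,0,0]],
  ],
)

```text
clock: 14.65
position: [473.9, -34.9, 36.5]
tcp_rot: [-180.0, -0.0, -9.6]
ft_force: [0.1, 0.4, -1.4]
finger_gap: 24.4
```

>>> jog_arm(
  moves=[
    [[0,0,-0.02,0,0,0],[0,0,-0.02,0,0,0],[0,0,0,0,0,0]],
  ],
)

```text
clock: 14.95
position: [473.8, -35.0, 34.8]
tcp_rot: [-180.0, -0.0, -9.6]
ft_force: [0.4, -1.2, -0.5]
finger_gap: 24.4
```

Run:
```python
from h import *
s=cap("side");S=bot.read_state();print(S["position"],S["tcp_rot"],S["ft_force"],S["torque"],S["finger_gap"])
cv2.imwrite("pics/s12c.png",cv2.resize(s["img"][130:260,220:360],None,fx=4.5,fy=4.5,interpolation=2))
```

```text
[473.79938613 -35.03477675  34.80782875] [-1.79998726e+02 -8.64696729e-03 -9.63682493e+00] [ 0.13144558 -0.0232309  -1.53743244] [ 0.05472426  0.08202541 -0.03907691] 24.757075573634353
```

View pics/s12c.png

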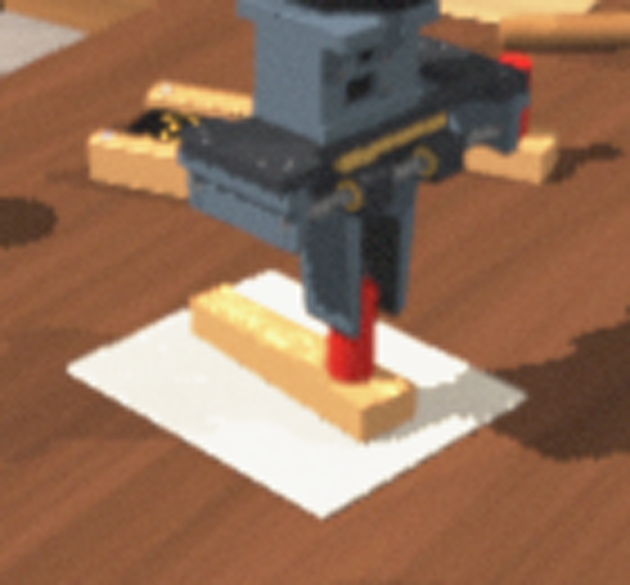

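>>> jog_arm(
  moves=[
    [[0,0,-0.02,0,0,0],[0,0,-0.02,0,0,0],[0,0,0,0,0,0]],
  ],
)

```text
clock: 15.3
position: [473.7, -35.0, 33.0]
tcp_rot: [-180.0, 0.0, -9.6]
ft_force: [0.5, -0.0, -1.1]
finger_gap: 25.0
```

>>> jog_arm(
  moves=[
    [[0,0,-0.015,0,0,0],[0,0,0,0,0,0],[0,0,0,0,0,0]],
  ],
)

```text
clock: 15.6
position: [473.8, -35.0, 32.8]
tcp_rot: [-180.0, 0.0, -9.6]
ft_force: [-3.0, 1.1, 7.1]
finger_gap: 24.3
```

Contact on the pad at about 7 N. Release and rise.

>>> jog_arm(
  moves=[
    [[0,0,0,0,0,0],[0,0,0,0,0,0],[0,0,0,0,0,0],[0,0,0,0,0,0],[0,0,0,0,0,0],[0,0,0,0,0,0]],
  ],
  gripper=0.6,
  newtons=20,
)

```text
clock: 16.2
position: [473.7, -35.0, 32.5]
tcp_rot: [180.0, 0.0, -9.6]
ft_force: [-0.7, 0.6, -0.3]
finger_gap: 70.0
```

>>> jog_arm(
  moves=[
    [[0,0,0.3,0,0,0],[0,0,0.5,0,0,0],[0,0,0.8,0,0,0],[0,0,0.8,0,0,0],[0,0,0.8,0,0,0],[0,0,0.8,0,0,0]],
  ],
)

```text
clock: 16.8
position: [473.5, -35.0, 194.8]
tcp_rot: [-180.0, -0.0, -9.6]
ft_force: [0.4, -0.8, -0.4]
finger_gap: 72.8
```

>>> jog_arm(
  moves=[
    [[0,-0.7,0,0,0,0],[0,-0.9,0,0,0,0],[0,-0.9,0,0,0,0],[0,-0.9,0,0,0,0],[0,-0.9,0,0,0,0],[0,-0.9,0,0,0,0],[0,-0.9,0,0,0,0],[0,-0.5,0,0,0,0]],
  ],
)

```text
clock: 17.6
position: [473.6, -301.3, 193.4]
tcp_rot: [180.0, -0.0, -9.7]
ft_force: [0.2, -0.8, -0.2]
finger_gap: 73.2
```

Run:
```python
from h import *
s=cap("side");t=cap("top");S=bot.read_state();print(S["clock"],S["position"],S["ft_force"],S["finger_gap"])
for a,b in red(t)[0]:print(a,b)
for a,b in red(s)[0]:print(a,b)
cv2.imwrite("pics/end.png",np.hstack([cv2.resize(s["img"],(400,300)),cv2.resize(t["img"],(400,300))]))
a=cv2.resize(s["img"][150:260,220:350],None,fx=3,fy=3,interpolation=2);b=cv2.resize(t["img"][150:260,240:370],None,fx=3,fy=3,interpolation=2)
cv2.imwrite("pics/endc.png",np.hstack([a,b]))
```

```text
17.7 [ 473.70827336 -300.78241725  193.12587606] [-0.87116451  0.44287843  0.09142433] 72.91471399220495
[80, 208, 21, 15, 151] [ 89.17880795 216.02649007]
[290, 220, 12, 15, 67] [296.23880597 227.89552239]
[169, 287, 16, 12, 145] [175.95172414 292.73103448]
[329, 142, 9, 19, 136] [332.875      150.55882353]
[293, 192, 11, 23, 197] [297.62436548 202.75634518]
[284, 266, 14, 30, 348] [289.84770115 280.02011494]
[141, 291, 19, 31, 386] [149.9119171  305.24093264]
```

View pics/end.png

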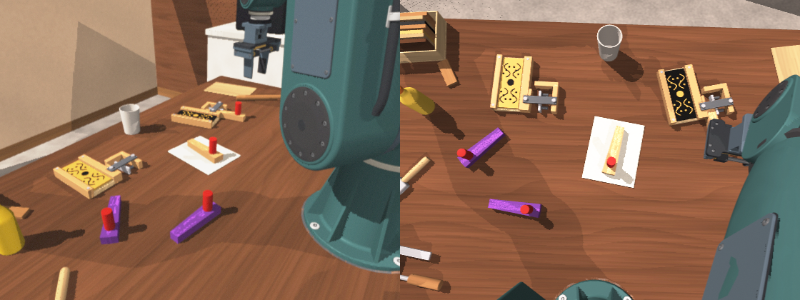

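View pics/endc.png

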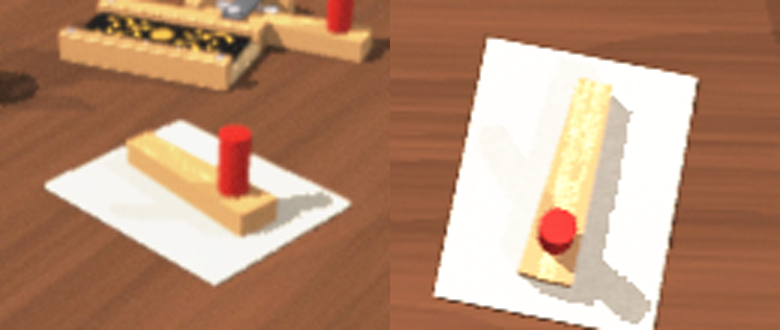

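The wedge lies flat and fully on the pad. The black wedge is unmoved in the side view at (332.9, 150.6), and the gripper is clear. Handing in.

```bash
python3 -c "
from workcell import bot
print(bot.job_done())"
```

```text
the job is handed in; nothing more can be done
None
```

The golden panel's wedge is out of its slot and lies flat on the white pad. I handed the job in at about 17.7 s; no verdict was given.

- **Swings:** I gripped the red post and swung it towards the panel (+19 mm measured at the tool), away (-20 mm) and towards again (+21 mm), then brought it back to centre.
- **Sliding out and placing:** I slid the wedge straight out about 84 mm, carried it level to the pad and let go at about 7 N contact force.
- **Last checks:** Both views show the wedge wholly on the pad with the gripper raised and clear. The black panel's wedge has not moved: its post is within 0.2 px of where it was in the side view. The highest force I read was about 26 N, during the first swing.
- **Disagreements:**
  - The fingers in the pictures end about 20 mm above the reported tool tip, so the post was held higher than planned. The grip held throughout.
  - The gripper read 24.5–25 mm while squeezing hard on the 26 mm post.

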